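Put the trial lenses back in the lens case after an eye test

TASK

Put the four loose round trial lenses lying on the table away in the open lens case: lay each one flat in the middle of the rest whose colour matches its rim (red, blue, black, yellow), setting the glass down rather than dropping it. Leave the square red-framed prism and the blue-lidded pot where they are.

Things in the scene. Friction and masses are not known exactly. Their poses are not given: they have to be found in the camera images.
- red_lens (a point): loose trial lens with a red rim: a flat round disc 38 mm across and 10 mm thick, with a pale glass centre on both faces and a small red tab (9 mm wide, 4 mm thick, half-way up) standing out sideways to 31 mm from the centre; 25 g or so. The point is the centre of the disc, half-way up (5 mm above its underside); x points along the tab, z up. At the start it lies flat on the table.
- blue_lens (a point): loose trial lens with a blue rim: a flat round disc 38 mm across and 10 mm thick, with a pale glass centre on both faces and a small blue tab (9 mm wide, 4 mm thick, half-way up) standing out sideways to 31 mm from the centre; 25 g or so. The point is the centre of the disc, half-way up (5 mm above its underside); x points along the tab, z up. At the start it lies flat on the table.
- black_lens (a point): loose trial lens with a black rim: a flat round disc 38 mm across and 10 mm thick, with a pale glass centre on both faces and a small black tab (9 mm wide, 4 mm thick, half-way up) standing out sideways to 31 mm from the centre; 25 g or so. The point is the centre of the disc, half-way up (5 mm above its underside); x points along the tab, z up. At the start it lies flat on the table.
- yellow_lens (a point): loose trial lens with a yellow rim: a flat round disc 38 mm across and 10 mm thick, with a pale glass centre on both faces and a small yellow tab (9 mm wide, 4 mm thick, half-way up) standing out sideways to 31 mm from the centre; 25 g or so. The point is the centre of the disc, half-way up (5 mm above its underside); x points along the tab, z up. At the start it lies flat on the table.
- red_rest (a point): red lens rest: fixed flat disc 68 mm across, 6 mm high, red with a cream felt centre 50 mm across, in the open lens case. The point is the centre of its top, 36 mm above the table; z up. A lens on it has its centre 5 mm above this point. Rests form a square, 105 mm apart. The case's wooden edge is 34 mm high; rows of stock lenses, 65 mm or more from rest centres, reach 50 mm.
- blue_rest (a point): blue lens rest: fixed flat disc 68 mm across, 6 mm high, blue with a cream felt centre 50 mm across, in the open lens case. The point is the centre of its top, 36 mm above the table; z up. A lens on it has its centre 5 mm above this point. Rests form a square, 105 mm apart. The case's wooden edge is 34 mm high; rows of stock lenses, 65 mm or more from rest centres, reach 50 mm.
- black_rest (a point): black lens rest: fixed flat disc 68 mm across, 6 mm high, black with a cream felt centre 50 mm across, in the open lens case. The point is the centre of its top, 36 mm above the table; z up. A lens on it has its centre 5 mm above this point. Rests form a square, 105 mm apart. The case's wooden edge is 34 mm high; rows of stock lenses, 65 mm or more from rest centres, reach 50 mm.
- yellow_rest (a point): yellow lens rest: fixed flat disc 68 mm across, 6 mm high, yellow with a cream felt centre 50 mm across, in the open lens case. The point is the centre of its top, 36 mm above the table; z up. A lens on it has its centre 5 mm above this point. Rests form a square, 105 mm apart. The case's wooden edge is 34 mm high; rows of stock lenses, 65 mm or more from rest centres, reach 50 mm.
- prism_c (a point): square prism in a red frame, 42 x 42 x 10 mm, pale square glass, no tab, lying loose among the lenses; not to be moved. The point is its centre, 5 mm above its underside; x and y along its sides.
- pot_c (a point): round screw-top pot, 36 mm across and 28 mm high, white with a plain blue lid, no glass and no tab, standing loose among the lenses; not to be moved. The point is its centre, 14 mm above its underside.

How it is judged:
At the end, for the whole second after the job is handed in: Each of the four lenses lies flat (within 0.12 rad) and at rest on the rest of its own colour, its centre within 12 mm of the rest's centre sideways and 2 to 8 mm above its top face; the prism and the pot are within 20 mm of where they started (horizontal distance between red_lens and red_rest below 0.012 m and z of red_lens in the frame of red_rest between 0.002 and 0.008 m and angle between each of red_lens, blue_lens, black_lens, yellow_lens's own z axis and vertical below 0.12 rad and linear speed of each of lens_red, lens_blue, lens_black, lens_yellow below 0.02 m/s and horizontal distance between blue_lens and blue_rest below 0.012 m and z of blue_lens in the frame of blue_rest between 0.002 and 0.008 m and horizontal distance between black_lens and black_rest below 0.012 m and z of black_lens in the frame of black_rest between 0.002 and 0.008 m and horizontal distance between yellow_lens and yellow_rest below 0.012 m and z of yellow_lens in the frame of yellow_rest between 0.002 and 0.008 m and distance of each of prism_c, pot_c from where it was at the start of the episode below 0.02 m); the robot touches nothing.
It fails at once if the square prism is moved from its place by more than 20 mm (distance of prism_c from where it was at the start of the episode above 0.02 m).
It fails at once if the blue-lidded pot is moved from its place by more than 20 mm (distance of pot_c from where it was at the start of the episode above 0.02 m).
It fails at once if a lens is dropped: let go with its centre more than 90 mm above the table ((height (world z) of red_lens above 0.09 m and contact force between the fingers and lens_red below 0.01 N) or (height (world z) of blue_lens above 0.09 m and contact force between the fingers and lens_blue below 0.01 N) or (height (world z) of black_lens above 0.09 m and contact force between the fingers and lens_black below 0.01 N) or (height (world z) of yellow_lens above 0.09 m and contact force between the fingers and lens_yellow below 0.01 N)).
It also fails if it takes over 93 s, if anything falls off the work surface, if the arm or the gripper's body presses on something with over 40 N, if the wrist force passes 120 N, or if a joint passes its speed limit or range.

ROBOT

A 6-joint arm with a two-finger parallel gripper is mounted at the origin on the work surface. World frame = base frame: x ahead of the robot, y to its left, z up, the work surface at z = 0. Lengths are in m, angles in rad, forces in N, time in s.
With the tool pointing down it reaches from about 0.35 to 0.975 m from the base axis. Payload 4.9 kg.
Tool frame: the origin (TCP) lies midway between the tips of the shut fingers; the grasp point (between the pads) lies 19 mm behind it; x points along the fingers, z is the direction in which the jaws open and shut, and the axes are right-handed (so a half turn about x gives the same grasp; the last joint's range is limited). The gripper opens to 85 mm and grips with 20 to 120 N. Pads are 22 mm wide; open, the fingers measure 114 mm over their backs; the gripper's body (76 mm by 85 mm) begins 54 mm behind the grasp point. The pads swing forward as they close: fully open they stand 13 mm farther back than shut.
Start: joints at [-1.414, 0.053, 1.613, -0, 1.476, -0.119], TCP at [0.17, -0.601, 0.231] pointing down, gripper open.
Joint ranges: [-3.01, 3.01], [-1.01, 2.22], [0.06, 2.58], [-1.02, 4.17], [0.09, 2.62], [-3.14, 3.14]. Speed limits (rad/s): [2.57, 2.57, 3.14, 3.14, 3.14, 3.14].

INTERFACE

Orientations are given as a unit quaternion [w, x, y, z].
In Python, from plant import state, cams, workorder, nets gives the robot as it stands.
- The arm moves only by the tool play_rows, never from a script. Its argument "motion" is a list of rows, each a list of 3 entries, a list of its own where there are three numbers: the closure, from -1 (fully open) to 1 (shut), then the shift along the world's x, y, z in m, then the turn about the world's z in rad. A call has 1 to 5 rows; each row is the pose to reach, as a shift and turn from the pose commanded when the call began; what a row does not reach only later rows make up. A row lasts 1/10 s, in which the tool goes at most 50 mm and 8.59 degrees, less where a joint would pass 70% of its speed; a pose out of reach is approached as far as the arm can. A call with a gripper value outside its range is refused whole. The fingers move at their own pace and stop on an object; the grip force is fixed at half the most. Time passes only in rows, so rows that repeat a pose let the fingers close. It gives the time, the measured TCP pose, the force and the opening at its end, in the units of the state.
- state(): the state, without advancing time (a new reading comes with each control period).
- cams.grab_frame(name): name is "side" or "top"; returns (picture, depth): 480x640x3 uint8, red, green, blue; 480x640 float32, m along the optical axis (not along the pixel's ray), 0 where there is no reading.
- cams.camera_info(name): a dict with "K" (3x3 intrinsics, pixels), "rvec" (rotation vector, rad) and "tvec" (3), from world to camera coordinates, as OpenCV has them. Camera axes: x right, y down, z forward; pixel columns grow to the right and rows downward; lengths in m; the calibration is good to about 2 mm. A picture is of the moment at which its call begins. camera_info takes no time and is no camera call.
- workorder.job_done(): hands the job in, once; it reports no verdict.
Trained networks look in the newest picture that a camera, given by its name, has taken for a name from the list of things; names that differ only in an ending like _2 or _b are one class to them, and where a whole thing is asked for, a point or a joint stands for the part that bears it (a point fixed in the world has none). Each returns a list of dicts, best first, with "score" (0 to 1); they miss things now and then, are a little off and sometimes report something else, mostly with a low value. They report only what shows in the picture. A call takes as long as a camera call.
- nets.recognise(camera, target): "at" ([x, y, z] in m, in world coordinates, good to about 4 mm: the middle of the surface that is visible of it).
- nets.landmark_of(camera, target): "at" ([x, y, z] in m, in world coordinates, good to about 4 mm: a listed point, or the origin of a listed thing).
The state is a dict: "time": time; "joint_pos": joint angles; "joint_vel": joint speeds; "joint_efforts": joint torques, N m; "tool_pos": TCP position; "tool_rot": TCP orientation; "contact_force": force on the tool from outside, world axes, zero at the start; "ft_torque": the same for the moment, N m; "gripper_width": opening from 0.0 (shut) to 1.0 (fully open).
Only numpy, scipy, OpenCV 4.12 (cv2) and the standard library are available. Lean on these libraries where they do the work, as an engineer would, in place of code of your own. Each camera call takes 0.05 s, during which the arm holds its last target.

## Working session

There is one attempt and no reset: what is moved stays moved. The work goes in short steps, Python scripts to look and compute and a tool call to move; the robot and the scene stay as the last step left them, time stands still between calls to the robot, and variables do not carry over. Pictures are saved under pics/ and viewed, and the job is handed in when it is done.

Besides the shell and the picture viewer there is one more tool, called after "Call:" as name([rows], argument=value, ...), one row to a line, values as JSON. play_rows: Moves the arm, as the interface text tells. Its arguments: {"type":"object","properties":{"motion":{"type":"array","items":{"type":"array"}}},"required":["motion"]}

```bash
mkdir -p pics; ls
python3 - <<'E'
from plant import state,cams,workorder,nets
import cv2,numpy as np
for c in("top","side"):
    p,d=cams.grab_frame(c); cv2.imwrite(f"pics/{c}0.png",p[:,:,::-1]); np.save(f"{c}_d.npy",d)
    i=cams.camera_info(c); print(c,i)
for n in ["red_lens","blue_lens","black_lens","yellow_lens","red_rest","blue_rest","black_rest","yellow_rest","prism_c","pot_c"]:
    r=nets.landmark_of("top",n); print(n,[(np.round(x["at"],4).tolist(),round(x["score"],2)) for x in r[:3]])
print(state())
E
```

```text
pics
top {'K': array([[537.56041923,   0.        , 332.43590387],
       [  0.        , 537.56041923, 240.93618854],
       [  0.        ,   0.        ,   1.        ]]), 'rvec': array([ 2.0565346 , -2.14975952,  0.24016749]), 'tvec': array([-0.0471239 ,  0.55440479,  0.77229121])}
side {'K': array([[449.22846998,   0.        , 322.34579177],
       [  0.        , 449.22846998, 245.14858971],
       [  0.        ,   0.        ,   1.        ]]), 'rvec': array([ 0.03693255, -2.78196648,  1.38332161]), 'tvec': array([0.52963678, 0.0982061 , 0.8417574 ])}
red_lens [([0.581, -0.1159, 0.0036], 0.68)]
blue_lens [([0.5763, -0.2246, 0.001], 0.78)]
black_lens [([0.4785, -0.2397, -0.001], 0.56)]
yellow_lens [([0.479, -0.3498, 0.0054], 0.55)]
red_rest [([0.4624, 0.0826, 0.0392], 0.91), ([0.4531, 0.1934, 0.0411], 0.27)]
blue_rest [([0.5616, 0.1983, 0.0412], 0.85)]
black_rest [([0.573, 0.0895, 0.0399], 0.93)]
yellow_rest [([0.4574, 0.1903, 0.0384], 0.64)]
prism_c [([0.4654, -0.122, 0.0046], 0.97)]
pot_c [([0.5837, -0.3428, 0.0115], 0.9), ([0.4793, -0.238, 0.0032], 0.44)]
{'time': 0.6, 'joint_pos': array([-1.41395667e+00,  5.26657369e-02,  1.61286829e+00, -2.73250141e-05,
        1.47599238e+00, -1.19031324e-01]), 'joint_vel': array([ 0.00074345, -0.00026903, -0.00138757,  0.00092665, -0.00152278,
        0.00118738]), 'joint_efforts': array([ 8.44778078e-04, -3.93406999e+01, -3.70231712e+01, -9.85829479e-05,
        6.82968985e-04, -7.76518732e-06]), 'tool_pos': array([ 0.17021429, -0.6013713 ,  0.2313438 ]), 'tool_rot': array([ 0.56401099,  0.42647783,  0.56399059, -0.42652418]), 'contact_force': array([-0.63312721,  0.09168763, -0.12575884]), 'ft_torque': array([-0.03279804,  0.02118481, -0.00586398]), 'gripper_width': 0.9995379463356223}
```

View pics/top0.png

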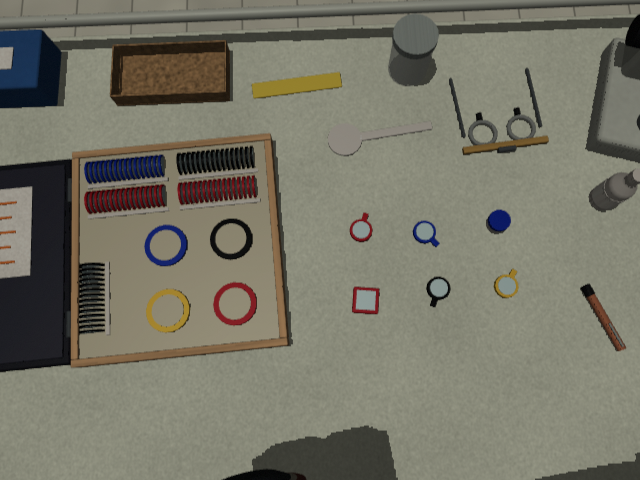

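View pics/side0.png

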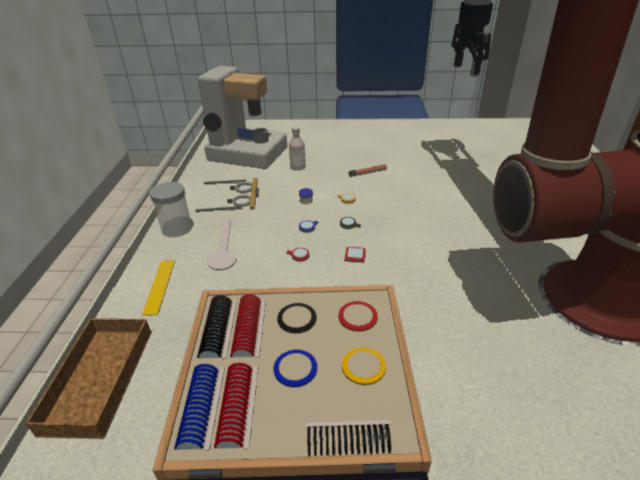

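```bash
cat > h.py <<'E'
from plant import state,cams,workorder,nets
import cv2,numpy as np
def w(c,px,z):
    i=cams.camera_info(c);R=cv2.Rodrigues(i["rvec"])[0];C=-R.T@i["tvec"]
    r=R.T@np.linalg.solve(i["K"],[px[0],px[1],1.]);return C+r*(z-C[2])/r[2]
def proj(c,P):
    i=cams.camera_info(c);return cv2.projectPoints(np.array([P],float),i["rvec"],i["tvec"],i["K"],None)[0].ravel()
def mask(p,n):
    h=cv2.cvtColor(p,cv2.COLOR_RGB2HSV);H,S,V=cv2.split(h)
    if n=="black":m=V<70
    elif n=="red":m=((H<8)|(H>170))&(S>120)&(V>60)
    elif n=="blue":m=(H>105)&(H<130)&(S>110)&(V>60)
    else:m=(H>18)&(H<32)&(S>120)&(V>90)
    return m.astype(np.uint8)*255
def ring(c,p,n,P,rad=26,z=None):
    z=P[2] if z is None else z
    u=proj(c,[P[0],P[1],z]);x0,y0=(u-rad).astype(int);S=6
    roi=cv2.resize(p[max(y0,0):y0+2*rad,max(x0,0):x0+2*rad],None,fx=S,fy=S,interpolation=cv2.INTER_CUBIC)
    m=mask(roi,n);cs,hi=cv2.findContours(m,cv2.RETR_CCOMP,cv2.CHAIN_APPROX_NONE)
    holes=[k for k in range(len(cs)) if hi[0][k][3]>=0]
    if not holes:return None
    k=max(holes,key=lambda k:cv2.contourArea(cs[k]))
    px=lambda q:(np.array(q)+.5)/S-.5+[max(x0,0),max(y0,0)]
    M=cv2.moments(cs[k]);hc=px([M['m10']/M['m00'],M['m01']/M['m00']])
    o=cs[hi[0][k][3]][:,0,:];oo=px(o);far=oo[np.argsort(-np.hypot(*(oo-hc).T))[:15]].mean(0)
    a=w(c,hc,z);t=w(c,far,z-.003)-a
    return hc,a,np.arctan2(t[1],t[0]),np.hypot(*t[:2]),2*np.sqrt(cv2.contourArea(cs[k])/np.pi)/S
E
python3 - <<'E'
from h import *
L=dict(red=(.581,-.116),blue=(.576,-.225),black=(.4785,-.24),yellow=(.479,-.35))
R=dict(red=(.4624,.0826),blue=(.5616,.1983),black=(.573,.0895),yellow=(.4574,.1903))
P={c:cams.grab_frame(c)[0] for c in("top","side")}
for n in L:
  for c in P:
    for nm,D,z,rad in(("lens",L,.010,20),("rest",R,.036,36)):
        r=ring(c,P[c],n,(*D[n],z),rad)
        print(n,nm,c,None if r is None else (r[0].round(1),r[1][:2].round(4),round(r[2],2),round(r[3],3),round(r[4],1)))
for n in list(L):
    for t in("_lens","_rest"):
        r=nets.landmark_of("side",n+t); print(n+t,[(np.round(x["at"],4).tolist(),round(x["score"],2)) for x in r[:1]])
E
```

```text
red lens top (array([360.7, 229.4]), array([ 0.5813, -0.1197]), np.float64(-0.32), np.float64(0.031), np.float64(18.0))
red rest top (array([234.4, 303.2]), array([0.465 , 0.0856]), np.float64(-1.1), np.float64(0.033), np.float64(32.4))
red lens side None
red rest side (array([357.6, 314.4]), array([0.4657, 0.0862]), np.float64(2.92), np.float64(0.029), np.float64(25.2))
blue lens top (array([424.4, 230.9]), array([ 0.574 , -0.2252]), np.float64(-2.5), np.float64(0.031), np.float64(17.8))
blue rest top (array([164.9, 244.7]), array([0.5637, 0.1966]), np.float64(-1.05), np.float64(0.033), np.float64(31.6))
blue lens side None
blue rest side (array([294.8, 366.3]), array([0.5643, 0.1971]), np.float64(0.49), np.float64(0.033), np.float64(30.6))
black lens top (array([438.5, 287.4]), array([ 0.4789, -0.2404]), np.float64(2.7), np.float64(0.032), np.float64(18.4))
black rest top (array([230.3, 238.1]), array([0.5698, 0.0918]), np.float64(-1.8), np.float64(0.035), np.float64(31.2))
black lens side None
black rest side (array([296.4, 316.2]), array([0.5705, 0.0923]), np.float64(0.32), np.float64(0.033), np.float64(26.2))
yellow lens top (array([506.6, 285.4]), array([ 0.4774, -0.3508]), np.float64(-0.53), np.float64(0.031), np.float64(18.5))
yellow rest top (array([167.2, 310.1]), array([0.4589, 0.1904]), np.float64(-0.68), np.float64(0.033), np.float64(32.3))
yellow lens side None
yellow rest side (array([363.5, 364.2]), array([0.4594, 0.191 ]), np.float64(2.84), np.float64(0.033), np.float64(29.2))
red_lens [([0.5846, -0.1198, 0.0049], 0.75)]
red_rest [([0.4665, 0.085, 0.0367], 0.97)]
blue_lens [([0.5758, -0.2194, 0.0063], 0.69)]
blue_rest [([0.5624, 0.1962, 0.032], 0.96)]
black_lens [([0.4788, -0.2435, 0.0031], 0.74)]
black_rest [([0.5694, 0.0924, 0.0356], 0.92)]
yellow_lens []
yellow_rest [([0.4593, 0.193, 0.0358], 0.93)]
```

Call:
play_rows([
  [-0.2, [0.307, 0.25, -0.13], -0.6],
  [-0.2, [0.307, 0.25, -0.13], -0.6],
  [-0.2, [0.307, 0.25, -0.13], -0.6],
  [-0.2, [0.307, 0.25, -0.13], -0.6],
  [-0.2, [0.307, 0.25, -0.13], -0.6],
])

```text
time: 1.6
tool_pos: [0.3526, -0.4529, 0.1544]
tool_rot: [-0.412, -0.575, -0.412, 0.575]
contact_force: [1.1, -0.3, -0.3]
gripper_width: 0.6
```

Call:
play_rows([
  [-0.2, [0.124, 0.101, -0.08], 0],
  [-0.2, [0.124, 0.101, -0.08], 0],
  [-0.2, [0.124, 0.101, -0.08], 0],
  [-0.2, [0.124, 0.101, -0.08], 0],
  [-0.2, [0.124, 0.101, -0.08], 0],
])

```text
time: 2.1
tool_pos: [0.4761, -0.3494, 0.0718]
tool_rot: [-0.412, -0.573, -0.416, 0.573]
contact_force: [-1.7, 0.4, 0.2]
gripper_width: 0.6
```

```bash
cat > st.py <<'E'
from h import *
from scipy.spatial.transform import Rotation as Ro
s=state();q=s["tool_rot"];z=Ro.from_quat([q[1],q[2],q[3],q[0]]).as_matrix()
print(s["time"],s["tool_pos"].round(4),"jaw",round(float(np.arctan2(z[1,2],z[0,2])),3),"down",z[:,0].round(3),s["contact_force"].round(1),round(float(s["gripper_width"]),3))
E
python3 st.py
python3 - <<'E'
from h import *
for c in("top","side"):
    p,d=cams.grab_frame(c); u=proj(c,[.477,-.351,.02]).astype(int); r=p[max(0,u[1]-70):u[1]+70,max(0,u[0]-90):u[0]+90]
    cv2.imwrite(f"pics/{c}1.png",cv2.resize(r[:,:,::-1],None,fx=4,fy=4))
E
```

```text
2.1 [ 0.4761 -0.3494  0.0718] jaw -1.891 down [-0.003  0.004 -1.   ] [-1.7  0.4  0.2] 0.6
```

View pics/side1.png

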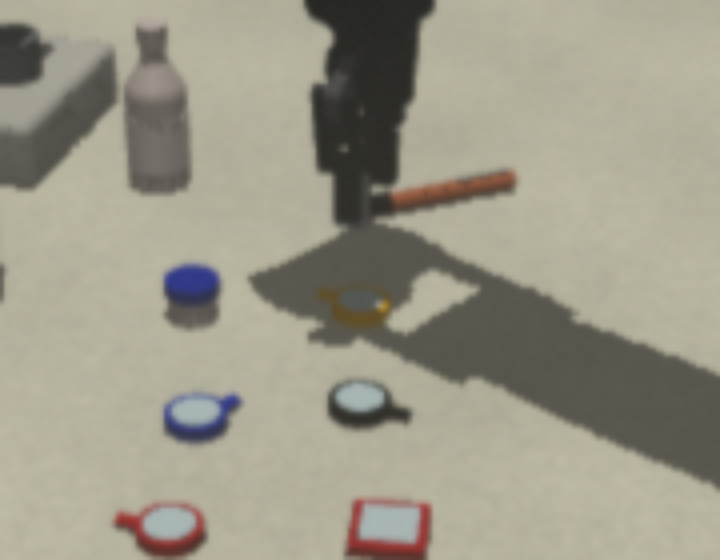

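View pics/top1.png

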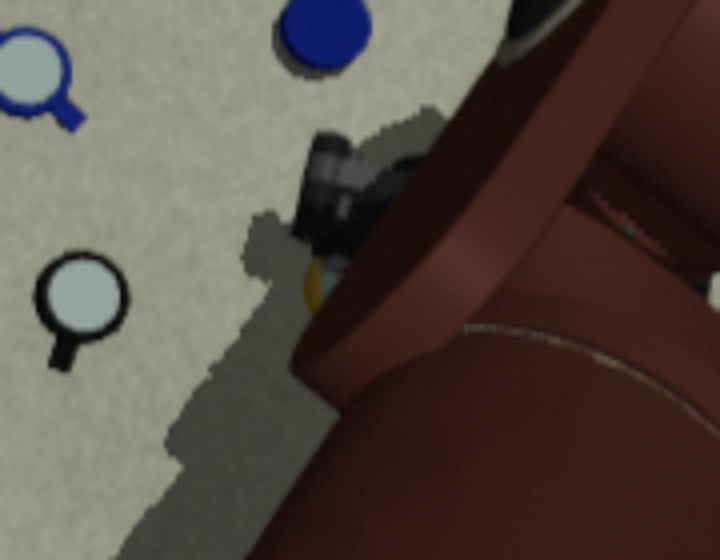

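The images show the gripper's fingers above the yellow lens, in crop coordinates at about (360,200) in the side view, with nothing close by. I'll descend and find the table by touch.

Call:
play_rows([
  [-0.2, [0.0, -0.001, -0.03], 0],
  [-0.2, [0.0, -0.001, -0.055], 0],
  [-0.2, [0.0, -0.001, -0.062], 0],
  [-0.2, [0.0, -0.001, -0.062], 0],
])

```text
time: 2.6
tool_pos: [0.4743, -0.3544, 0.0122]
tool_rot: [-0.412, -0.574, -0.413, 0.575]
contact_force: [-1.0, -0.2, 0.2]
gripper_width: 0.603
```

Call:
play_rows([
  [-0.2, [0.0, 0.0, -0.002], 0],
  [-0.2, [0.0, 0.0, -0.004], 0],
  [-0.2, [0.0, 0.0, -0.004], 0],
])

```text
time: 2.9
tool_pos: [0.4759, -0.3546, 0.0097]
tool_rot: [0.413, 0.574, 0.412, -0.574]
contact_force: [-0.1, 0.0, -0.2]
gripper_width: 0.604
```

Call:
play_rows([
  [-0.2, [0.001, 0.004, -0.004], 0],
  [-0.2, [0.001, 0.004, -0.004], 0],
  [-0.2, [0.001, 0.004, -0.004], 0],
])

```text
time: 3.2
tool_pos: [0.4764, -0.3496, 0.0044]
tool_rot: [-0.413, -0.574, -0.413, 0.574]
contact_force: [0.0, -1.9, -0.0]
gripper_width: 0.602
```

Call:
play_rows([
  [-0.2, [0.0, 0.0, -0.003], 0],
  [-0.2, [0.0, 0.0, -0.003], 0],
])

```text
time: 3.4
tool_pos: [0.4762, -0.3497, 0.0011]
tool_rot: [-0.413, -0.574, -0.413, 0.574]
contact_force: [-0.1, 0.3, -0.8]
gripper_width: 0.6
```

Call:
play_rows([
  [-0.2, [0.0, 0.0, -0.002], 0],
  [-0.2, [0.0, 0.0, -0.002], 0],
])

```text
time: 3.6
tool_pos: [0.4762, -0.3498, -0.0007]
tool_rot: [-0.413, -0.574, -0.413, 0.574]
contact_force: [-0.6, -0.8, 0.5]
gripper_width: 0.601
```

Call:
play_rows([
  [-0.2, [0.0, 0.0, -0.002], 0],
  [-0.2, [0.0, 0.0, -0.002], 0],
])

```text
time: 3.8
tool_pos: [0.4762, -0.3498, -0.0027]
tool_rot: [-0.413, -0.574, -0.413, 0.574]
contact_force: [-0.2, -0.5, -0.3]
gripper_width: 0.605
```

Call:
play_rows([
  [0.0, [0.0, 0.0, 0.001], 0],
  [0.3, [0.0, 0.0, 0.001], 0],
  [1, [0.0, 0.0, 0.001], 0],
])

```text
time: 4.1
tool_pos: [0.4769, -0.3504, -0.0005]
tool_rot: [0.413, 0.574, 0.412, -0.574]
contact_force: [-0.5, 1.0, 4.3]
gripper_width: 0.414
```

Call:
play_rows([
  [1, [0.0, 0.0, 0.0], 0],
  [1, [0.0, 0.0, 0.0], 0],
  [1, [0.0, 0.0, 0.0], 0],
])

```text
time: 4.4
tool_pos: [0.4769, -0.3505, -0.0005]
tool_rot: [0.413, 0.574, 0.412, -0.574]
contact_force: [-1.1, 1.0, 6.1]
gripper_width: 0.411
```

Call:
play_rows([
  [1, [0.0, 0.0, 0.02], 0],
  [1, [0.0, 0.0, 0.06], 0],
  [1, [0.0, 0.02, 0.072], 0],
  [1, [-0.002, 0.06, 0.072], 0],
  [1, [-0.003, 0.1, 0.072], 0],
])

```text
time: 4.9
tool_pos: [0.4733, -0.2494, 0.0709]
tool_rot: [0.413, 0.575, 0.412, -0.574]
contact_force: [0.2, 0.9, -1.5]
gripper_width: 0.411
```

Call:
play_rows([
  [1, [-0.001, 0.04, 0], 0],
  [1, [-0.003, 0.08, 0], 0],
  [1, [-0.004, 0.12, 0], 0],
  [1, [-0.005, 0.16, 0], 0],
  [1, [-0.007, 0.2, 0], 0],
])

```text
time: 5.4
tool_pos: [0.4657, -0.0483, 0.07]
tool_rot: [-0.412, -0.574, -0.413, 0.574]
contact_force: [0.4, -0.1, -1.0]
gripper_width: 0.409
```

Call:
play_rows([
  [1, [-0.001, 0.04, 0], 0],
  [1, [-0.003, 0.08, 0], 0],
  [1, [-0.004, 0.12, 0], 0],
  [1, [-0.006, 0.16, 0], 0],
  [1, [-0.007, 0.2, 0], 0],
])

```text
time: 5.9
tool_pos: [0.4585, 0.1516, 0.07]
tool_rot: [-0.413, -0.574, -0.413, 0.574]
contact_force: [0.5, -0.1, 0.1]
gripper_width: 0.415
```

Call:
play_rows([
  [1, [0.001, 0.03, 0], 0],
  [1, [0.001, 0.04, -0.005], 0],
  [1, [0.001, 0.04, -0.01], 0],
])

```text
time: 6.2
tool_pos: [0.4599, 0.1907, 0.0598]
tool_rot: [-0.413, -0.573, -0.413, 0.574]
contact_force: [-0.3, -0.6, -0.3]
gripper_width: 0.415
```

```bash
python3 st.py
cat > look.py <<'E'
import sys
from h import *
tag=sys.argv[1];P=[float(v) for v in sys.argv[2:5]]
for c in("top","side"):
    p,d=cams.grab_frame(c); u=proj(c,P).astype(int); r=p[max(0,u[1]-50):u[1]+50,max(0,u[0]-65):u[0]+65]
    cv2.imwrite(f"pics/{c}{tag}.png",cv2.resize(r[:,:,::-1],None,fx=5,fy=5))
E
python3 look.py 2 .459 .1907 .06
```

```text
6.2 [0.4599 0.1907 0.0598] jaw -1.893 down [-0.001 -0.    -1.   ] [-0.3 -0.6 -0.3] 0.415
```

View pics/side2.png

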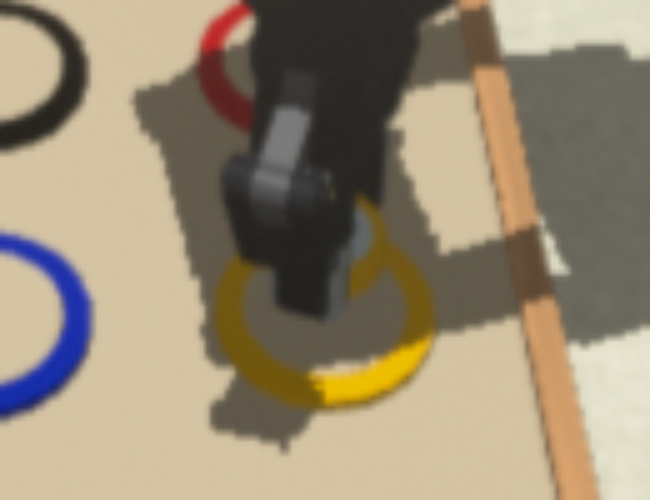

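The lens is held flat above the yellow ring (crop (325,310)). Lowering it now.

Call:
play_rows([
  [1, [0, 0, -0.012], 0],
  [1, [0, 0, -0.02], 0],
  [1, [0, 0, -0.023], 0],
  [1, [0, 0, -0.023], 0],
])

```text
time: 6.7
tool_pos: [0.4597, 0.1893, 0.0365]
tool_rot: [-0.412, -0.574, -0.413, 0.575]
contact_force: [-0.5, -0.4, -0.5]
gripper_width: 0.408
```

Call:
play_rows([
  [1, [0, 0, -0.001], 0],
  [1, [0, 0, -0.001], 0],
])

```text
time: 6.9
tool_pos: [0.4607, 0.19, 0.0369]
tool_rot: [0.413, 0.574, 0.413, -0.574]
contact_force: [0.7, -0.9, -0.1]
gripper_width: 0.41
```

Call:
play_rows([
  [1, [0, 0, -0.0015], 0],
  [1, [0, 0, -0.0015], 0],
])

```text
time: 7.1
tool_pos: [0.4608, 0.1902, 0.0355]
tool_rot: [0.413, 0.574, 0.413, -0.574]
contact_force: [1.7, -0.2, -0.1]
gripper_width: 0.414
```

Call:
play_rows([
  [0.0, [0, 0, 0], 0],
  [-0.2, [0, 0, 0], 0],
  [-0.2, [0, 0, 0.0], 0],
  [-0.2, [0, 0, 0.01], 0],
])

```text
time: 7.5
tool_pos: [0.459, 0.1897, 0.044]
tool_rot: [-0.412, -0.573, -0.413, 0.575]
contact_force: [-1.0, -0.1, -0.2]
gripper_width: 0.597
```

Call:
play_rows([
  [-0.2, [0, 0, 0.04], 0],
  [-0.2, [0.002, -0.045, 0.045], 0],
  [-0.2, [0.004, -0.09, 0.045], 0],
  [-0.2, [0.006, -0.135, 0.045], 0],
  [-0.2, [0.008, -0.18, 0.045], 0],
])

```text
time: 8.0
tool_pos: [0.4686, 0.0085, 0.0914]
tool_rot: [0.413, 0.574, 0.412, -0.573]
contact_force: [0.1, 0.0, -0.2]
gripper_width: 0.597
```

Call:
play_rows([
  [-0.2, [0.002, -0.045, 0], 0],
  [-0.2, [0.004, -0.09, 0], 0],
  [-0.2, [0.006, -0.135, 0], 0],
  [-0.2, [0.008, -0.18, 0], 0],
  [-0.2, [0.01, -0.225, 0], 0],
])

```text
time: 8.5
tool_pos: [0.4784, -0.217, 0.0911]
tool_rot: [0.413, 0.574, 0.412, -0.574]
contact_force: [0.8, 0.1, 0.2]
gripper_width: 0.6
```

```bash
python3 - <<'E'
from h import *
for c in ("top","side"):
    p,_=cams.grab_frame(c); r=ring(c,p,"yellow",(.459,.1907,.046),20)
    print(c,None if r is None else (r[1].round(4),r[2:]))
    cv2.imwrite(f"pics/{c}3.png",p[:,:,::-1])
E
python3 st.py
```

```text
top (array([0.4501, 0.1852, 0.046 ]), (np.float64(-0.0765658003732649), np.float64(0.04118264049503715), np.float64(20.220947868130338)))
side (array([0.4622, 0.1896, 0.046 ]), (np.float64(2.3125086809593394), np.float64(0.0410257527665146), np.float64(17.83281414079597)))
8.6 [ 0.4789 -0.22    0.0918] jaw -1.9 down [ 0.002 -0.003 -1.   ] [-1.  -0.5 -0.3] 0.602
```

View pics/side3.png

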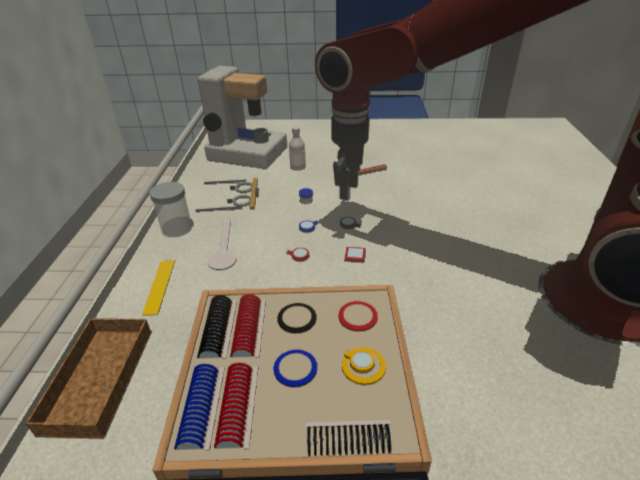

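The yellow lens sits flat on the yellow ring (side view (362,362)). Black lens next.

Call:
play_rows([
  [-0.2, [0.001, -0.021, -0.03], -0.05],
  [-0.2, [0.001, -0.022, -0.065], -0.05],
  [-0.2, [0.001, -0.022, -0.075], -0.05],
  [-0.2, [0.001, -0.022, -0.075], -0.05],
  [-0.2, [0.001, -0.022, -0.075], -0.05],
])

```text
time: 9.1
tool_pos: [0.4802, -0.2368, 0.0164]
tool_rot: [0.399, 0.584, 0.398, -0.584]
contact_force: [-0.1, -0.5, 0.3]
gripper_width: 0.601
```

```bash
python3 st.py;python3 -c "
from h import *
r=nets.landmark_of('side','yellow_lens');print(r[:2])
cams.grab_frame('side')"; python3 st.py
```

```text
9.1 [ 0.4802 -0.2368  0.0164] jaw -1.944 down [ 0.001 -0.001 -1.   ] [-0.1 -0.5  0.3] 0.601
[{'at': [0.4625, 0.1894, 0.0397], 'score': 0.95}]
9.2 [ 0.4809 -0.2374  0.0173] jaw -1.944 down [ 0.003 -0.002 -1.   ] [0.5 0.1 0.6] 0.601
```

Call:
play_rows([
  [-0.2, [-0.001, -0.003, -0.01], 0],
  [-0.2, [-0.001, -0.003, -0.016], 0],
  [-0.2, [-0.001, -0.003, -0.016], 0],
  [-0.2, [-0.001, -0.003, -0.016], 0],
])

```text
time: 9.6
tool_pos: [0.4781, -0.2398, -0.0013]
tool_rot: [-0.398, -0.584, -0.399, 0.584]
contact_force: [-0.3, 0.3, 0.1]
gripper_width: 0.603
```

Call:
play_rows([
  [0.1, [0.0, 0.0, 0.0], 0],
  [1, [0.0, 0.0, 0.0], 0],
  [1, [0.0, 0.0, 0.0], 0],
  [1, [0.0, 0.0, 0.0], 0],
])

```text
time: 10.0
tool_pos: [0.4789, -0.2403, -0.0003]
tool_rot: [0.399, 0.584, 0.398, -0.584]
contact_force: [-0.2, -0.5, 3.7]
gripper_width: 0.416
```

Call:
play_rows([
  [1, [0.0, 0.0, 0.02], 0],
  [1, [0.0, 0.0, 0.06], 0],
  [1, [0.005, 0.02, 0.07], 0],
  [1, [0.016, 0.06, 0.07], 0],
  [1, [0.027, 0.1, 0.07], 0],
])

```text
time: 10.5
tool_pos: [0.5059, -0.1395, 0.0698]
tool_rot: [0.398, 0.585, 0.397, -0.584]
contact_force: [1.1, 0.2, -0.6]
gripper_width: 0.405
```

Call:
play_rows([
  [1, [0.011, 0.04, 0], 0],
  [1, [0.022, 0.08, 0], 0],
  [1, [0.033, 0.12, 0], 0],
  [1, [0.044, 0.16, 0], 0],
  [1, [0.055, 0.2, 0], 0],
])

```text
time: 11.0
tool_pos: [0.5603, 0.0618, 0.0688]
tool_rot: [-0.398, -0.584, -0.398, 0.584]
contact_force: [0.2, -0.8, 0.0]
gripper_width: 0.413
```

Call:
play_rows([
  [1, [0.008, 0.025, 0], 0],
  [1, [0.009, 0.032, -0.01], 0],
  [1, [0.009, 0.032, -0.015], 0],
  [1, [0.009, 0.032, -0.015], 0],
])

```text
time: 11.4
tool_pos: [0.5677, 0.0912, 0.052]
tool_rot: [-0.398, -0.583, -0.399, 0.586]
contact_force: [0.4, -0.3, 0.1]
gripper_width: 0.412
```

Call:
play_rows([
  [1, [0.001, 0, -0.008], 0],
  [1, [0.001, 0, -0.014], 0],
  [1, [0.001, 0, -0.0165], 0],
  [1, [0.001, 0, -0.0165], 0],
])

```text
time: 11.8
tool_pos: [0.5699, 0.0915, 0.0368]
tool_rot: [-0.398, -0.584, -0.398, 0.585]
contact_force: [0.5, -0.3, 0.3]
gripper_width: 0.411
```

Call:
play_rows([
  [1, [0, 0, -0.001], 0],
  [1, [0, 0, -0.001], 0],
])

```text
time: 12.0
tool_pos: [0.5706, 0.0919, 0.0368]
tool_rot: [0.398, 0.584, 0.398, -0.584]
contact_force: [-0.4, 0.0, -0.2]
gripper_width: 0.413
```

Call:
play_rows([
  [1, [0, 0, -0.001], 0],
  [1, [0, 0, -0.001], 0],
])

```text
time: 12.2
tool_pos: [0.5705, 0.0921, 0.0357]
tool_rot: [0.398, 0.584, 0.398, -0.584]
contact_force: [0.4, -0.2, -0.3]
gripper_width: 0.41
```

Call:
play_rows([
  [0.0, [0, 0, 0], 0],
  [-0.2, [0, 0, 0], 0],
  [-0.2, [0, 0, 0.0], 0],
  [-0.2, [0, 0, 0.01], 0],
  [-0.2, [0, 0, 0.05], 0],
])

```text
time: 12.7
tool_pos: [0.5665, 0.0919, 0.0816]
tool_rot: [-0.396, -0.581, -0.4, 0.587]
contact_force: [-1.3, 0.5, 0.2]
gripper_width: 0.601
```

Call:
play_rows([
  [-0.2, [0.002, -0.045, 0], 0.05],
  [-0.2, [0.004, -0.09, 0], 0.05],
  [-0.2, [0.006, -0.135, 0], 0.05],
  [-0.2, [0.009, -0.18, 0], 0.05],
  [-0.2, [0.011, -0.212, 0], 0.05],
])

```text
time: 13.2
tool_pos: [0.5817, -0.1227, 0.0869]
tool_rot: [0.413, 0.575, 0.412, -0.574]
contact_force: [1.1, -0.3, 0.2]
gripper_width: 0.597
```

Call:
play_rows([
  [-0.2, [0, 0, -0.03], 0],
  [-0.2, [0, 0, -0.06], 0],
  [-0.2, [0, 0, -0.067], 0],
  [-0.2, [0, 0, -0.067], 0],
  [-0.2, [0, 0, -0.067], 0],
])

```text
time: 13.7
tool_pos: [0.5825, -0.12, 0.0202]
tool_rot: [0.414, 0.574, 0.412, -0.574]
contact_force: [1.2, 0.5, 0.4]
gripper_width: 0.598
```

```bash
python3 st.py;python3 -c "
from h import *
cams.grab_frame('side')
r=nets.landmark_of('side','black_lens');print(r[:2])
"; python3 st.py; python3 look.py 4 .58 -.12 .01
```

```text
13.7 [ 0.5825 -0.12    0.0202] jaw -1.894 down [ 0.002 -0.001 -1.   ] [1.2 0.5 0.4] 0.598
[]
13.8 [ 0.583  -0.1202  0.0208] jaw -1.894 down [ 0.003 -0.001 -1.   ] [-0.3  0.   0.1] 0.601
```

View pics/side4.png

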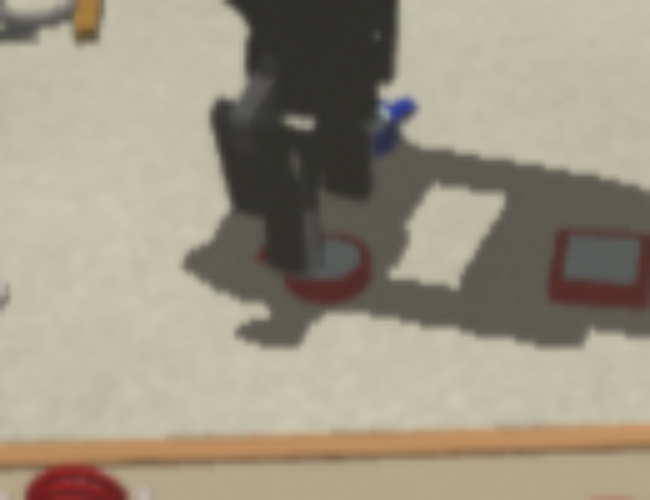

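The fingers straddle the red lens (crop (325,265)); the prism at right is clear of them.

Call:
play_rows([
  [-0.2, [0, 0, -0.012], 0],
  [-0.2, [0, 0, -0.0185], 0],
  [-0.2, [0, 0, -0.0185], 0],
  [-0.2, [0, 0, -0.0185], 0],
])

```text
time: 14.3
tool_pos: [0.5809, -0.1198, -0.0007]
tool_rot: [-0.412, -0.574, -0.413, 0.574]
contact_force: [-0.1, 0.9, 0.4]
gripper_width: 0.595
```

Call:
play_rows([
  [0.1, [0.0, 0.0, 0.0], 0],
  [1, [0.0, 0.0, 0.0], 0],
  [1, [0.0, 0.0, 0.0], 0],
  [1, [0.0, 0.0, 0.0], 0],
])

```text
time: 14.7
tool_pos: [0.5819, -0.1201, 0.0007]
tool_rot: [0.413, 0.574, 0.412, -0.574]
contact_force: [0.7, -0.5, 2.6]
gripper_width: 0.408
```

Call:
play_rows([
  [1, [0.0, 0.0, 0.02], 0],
  [1, [0.0, 0.0, 0.06], 0],
  [1, [-0.012, 0.02, 0.07], 0],
  [1, [-0.034, 0.06, 0.07], 0],
  [1, [-0.056, 0.1, 0.07], 0],
])

```text
time: 15.2
tool_pos: [0.5253, -0.0194, 0.0709]
tool_rot: [0.413, 0.575, 0.412, -0.574]
contact_force: [0.2, 0.2, -0.9]
gripper_width: 0.407
```

Call:
play_rows([
  [1, [-0.022, 0.04, 0], 0],
  [1, [-0.044, 0.08, 0], 0],
  [1, [-0.06, 0.106, -0.005], 0],
  [1, [-0.0605, 0.106, -0.015], 0],
  [1, [-0.0605, 0.106, -0.015], 0],
])

```text
time: 15.7
tool_pos: [0.4634, 0.0863, 0.0535]
tool_rot: [-0.413, -0.573, -0.414, 0.575]
contact_force: [-0.7, -0.3, -0.8]
gripper_width: 0.409
```

Call:
play_rows([
  [1, [0, 0, -0.008], 0],
  [1, [0, 0, -0.014], 0],
  [1, [0, 0, -0.0165], 0],
  [1, [0, 0, -0.0165], 0],
])

```text
time: 16.1
tool_pos: [0.4647, 0.0855, 0.0379]
tool_rot: [-0.412, -0.574, -0.413, 0.575]
contact_force: [-0.6, -0.3, 0.5]
gripper_width: 0.408
```

Call:
play_rows([
  [1, [0, 0, -0.001], 0],
  [1, [0, 0, -0.002], 0],
  [1, [0, 0, -0.002], 0],
])

```text
time: 16.4
tool_pos: [0.4651, 0.086, 0.0367]
tool_rot: [0.413, 0.574, 0.413, -0.574]
contact_force: [0.6, 0.5, -0.2]
gripper_width: 0.409
```

Call:
play_rows([
  [0.0, [0, 0, 0], 0],
  [-0.2, [0, 0, 0], 0],
  [-0.2, [0, 0, 0.0], 0],
  [-0.2, [0, 0, 0.01], 0],
  [-0.2, [0, 0, 0.05], 0],
])

```text
time: 16.9
tool_pos: [0.4611, 0.0859, 0.0832]
tool_rot: [-0.411, -0.571, -0.415, 0.577]
contact_force: [0.6, -0.7, 0.3]
gripper_width: 0.601
```

Call:
play_rows([
  [-0.2, [0.015, -0.042, 0], 0.14],
  [-0.2, [0.03, -0.085, 0], 0.28],
  [-0.2, [0.044, -0.127, 0], 0.42],
  [-0.2, [0.059, -0.17, 0], 0.56],
  [-0.2, [0.074, -0.212, 0], 0.7],
])

```text
time: 17.4
tool_pos: [0.5396, -0.128, 0.0878]
tool_rot: [0.586, 0.396, 0.585, -0.396]
contact_force: [0.8, 0.7, 0.4]
gripper_width: 0.605
```

Call:
play_rows([
  [-0.2, [0.015, -0.042, 0], 0.05],
  [-0.2, [0.03, -0.085, 0], 0.05],
  [-0.2, [0.035, -0.099, -0.01], 0.05],
  [-0.2, [0.035, -0.099, -0.04], 0.05],
  [-0.2, [0.035, -0.099, -0.067], 0.05],
])

```text
time: 17.9
tool_pos: [0.5749, -0.2264, 0.0203]
tool_rot: [0.595, 0.384, 0.593, -0.383]
contact_force: [0.9, 0.5, -0.3]
gripper_width: 0.599
```

Call:
play_rows([
  [-0.2, [0, 0, 0], 0],
  [-0.2, [0, 0, 0], 0],
])

```text
time: 18.1
tool_pos: [0.5738, -0.2248, 0.02]
tool_rot: [0.594, 0.383, 0.595, -0.383]
contact_force: [0.9, 0.0, 0.7]
gripper_width: 0.6
```

```bash
python3 st.py; python3 look.py 5 .574 -.225 .01; python3 st.py
python3 -c "
from h import *
for n in ('black_lens','yellow_lens','red_lens'):
  for c in('top','side'):
    r=nets.landmark_of(c,n);print(n,c,[(np.round(x['at'],4).tolist(),round(x['score'],2)) for x in r[:1]])"
```

```text
18.1 [ 0.5738 -0.2248  0.02  ] jaw -1.145 down [-0.001  0.    -1.   ] [0.9 0.  0.7] 0.6
18.2 [ 0.5753 -0.2255  0.022 ] jaw -1.145 down [ 0.003 -0.002 -1.   ] [-0.2 -0.7  0.4] 0.602
black_lens top [([0.5724, 0.0939, 0.0368], 0.8)]
black_lens side [([0.4563, 0.1952, 0.0376], 0.34)]
yellow_lens top [([0.4607, 0.1895, 0.0414], 0.74)]
yellow_lens side [([0.465, 0.1896, 0.0401], 0.94)]
red_lens top [([0.4682, 0.0866, 0.0374], 0.83)]
red_lens side [([0.4699, 0.0818, 0.0407], 0.72)]
```

View pics/side5.png

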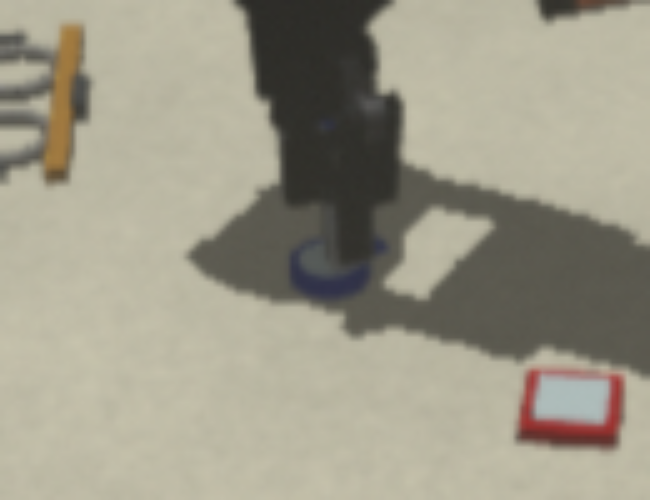

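The gripper is centred on the blue lens (crop (330,268)), and the tab is clear of the fingers.

Call:
play_rows([
  [-0.2, [0, 0, -0.012], 0],
  [-0.2, [0, 0, -0.0185], 0],
  [-0.2, [0, 0, -0.0185], 0],
  [-0.2, [0, 0, -0.0185], 0],
])

```text
time: 18.9
tool_pos: [0.5734, -0.2247, 0.0002]
tool_rot: [0.594, 0.383, 0.595, -0.383]
contact_force: [-0.0, -1.5, 0.1]
gripper_width: 0.6
```

Call:
play_rows([
  [0.1, [0.0, 0.0, 0.0], 0],
  [1, [0.0, 0.0, 0.0], 0],
  [1, [0.0, 0.0, 0.0], 0],
  [1, [0.0, 0.0, 0.0], 0],
])

```text
time: 19.3
tool_pos: [0.5744, -0.2252, 0.0017]
tool_rot: [0.595, 0.383, 0.594, -0.383]
contact_force: [0.0, 0.3, 3.0]
gripper_width: 0.407
```

Call:
play_rows([
  [1, [0.0, 0.0, 0.02], 0],
  [1, [0.0, 0.0, 0.06], 0],
  [1, [0, 0.02, 0.07], 0],
  [1, [-0.002, 0.06, 0.07], 0],
  [1, [-0.003, 0.1, 0.07], 0],
])

```text
time: 19.8
tool_pos: [0.5708, -0.1238, 0.0715]
tool_rot: [0.594, 0.384, 0.594, -0.383]
contact_force: [0.4, 1.2, -0.4]
gripper_width: 0.409
```

Call:
play_rows([
  [1, [-0.001, 0.042, 0], 0],
  [1, [-0.002, 0.084, 0], 0],
  [1, [-0.003, 0.126, 0], 0],
  [1, [-0.004, 0.168, 0], 0],
  [1, [-0.005, 0.21, 0], 0],
])

```text
time: 20.3
tool_pos: [0.5648, 0.0873, 0.0705]
tool_rot: [0.594, 0.383, 0.595, -0.383]
contact_force: [0.7, -0.8, -0.4]
gripper_width: 0.408
```

Call:
play_rows([
  [1, [-0.001, 0.042, 0], 0],
  [1, [-0.002, 0.084, 0], 0],
  [1, [-0.002, 0.112, -0.005], 0],
  [1, [-0.002, 0.112, -0.015], 0],
  [1, [-0.002, 0.112, -0.015], 0],
])

```text
time: 20.8
tool_pos: [0.5617, 0.1974, 0.0537]
tool_rot: [0.594, 0.381, 0.596, -0.384]
contact_force: [-0.7, -0.2, -0.3]
gripper_width: 0.414
```

Call:
play_rows([
  [1, [0, 0, -0.008], 0],
  [1, [0, 0, -0.014], 0],
  [1, [0, 0, -0.0165], 0],
  [1, [0, 0, -0.0165], 0],
])

```text
time: 21.2
tool_pos: [0.5636, 0.1962, 0.0389]
tool_rot: [0.594, 0.383, 0.594, -0.384]
contact_force: [0.0, -0.3, -0.5]
gripper_width: 0.403
```

Call:
play_rows([
  [1, [0, 0, -0.001], 0],
  [1, [0, 0, -0.002], 0],
  [1, [0, 0, -0.002], 0],
])

```text
time: 21.5
tool_pos: [0.564, 0.197, 0.0377]
tool_rot: [0.594, 0.383, 0.594, -0.383]
contact_force: [0.1, 0.1, -0.3]
gripper_width: 0.409
```

Call:
play_rows([
  [0.0, [0, 0, 0], 0],
  [-0.2, [0, 0, 0], 0],
  [-0.2, [0, 0, 0.0], 0],
  [-0.2, [0, 0, 0.01], 0],
  [-0.2, [0, 0, 0.05], 0],
])

```text
time: 22.0
tool_pos: [0.5601, 0.1962, 0.0835]
tool_rot: [0.592, 0.381, 0.597, -0.386]
contact_force: [0.1, 0.4, -0.2]
gripper_width: 0.597
```

Call:
play_rows([
  [-0.2, [0, -0.02, 0.04], 0],
  [-0.2, [-0.01, -0.06, 0.06], 0],
  [-0.2, [-0.02, -0.1, 0.08], 0],
  [-0.2, [-0.03, -0.145, 0.1], 0],
  [-0.2, [-0.04, -0.19, 0.12], 0],
])

```text
time: 22.5
tool_pos: [0.5235, 0.0062, 0.2093]
tool_rot: [0.595, 0.383, 0.594, -0.383]
contact_force: [1.2, -0.3, -0.4]
gripper_width: 0.598
```

Call:
play_rows([
  [-0.2, [0, -0.045, 0], 0],
  [-0.2, [0, -0.09, 0], 0],
  [-0.2, [0, -0.135, 0], 0],
  [-0.2, [0, -0.18, 0], 0],
  [-0.2, [0, -0.225, 0], 0],
])

```text
time: 23.0
tool_pos: [0.5238, -0.2194, 0.2086]
tool_rot: [0.595, 0.383, 0.594, -0.383]
contact_force: [1.3, 0.6, 0.5]
gripper_width: 0.602
```

Call:
play_rows([
  [-0.2, [0, -0.045, 0], 0],
  [-0.2, [0, -0.09, 0], 0],
  [-0.2, [0, -0.135, 0], 0],
  [-0.2, [0, -0.18, 0], 0],
  [-0.2, [0, -0.18, 0], 0],
])

```text
time: 23.5
tool_pos: [0.523, -0.4024, 0.2079]
tool_rot: [0.594, 0.384, 0.593, -0.385]
contact_force: [0.0, 1.0, 1.0]
gripper_width: 0.602
```

```bash
python3 st.py
python3 - <<'E'
from h import *
P={}
for c in("top","side"):
    p,d=cams.grab_frame(c); cv2.imwrite(f"pics/{c}6.png",p[:,:,::-1])
    u=proj(c,[.514,.14,.04]).astype(int); r=p[max(0,u[1]-85):u[1]+85,max(0,u[0]-100):u[0]+100]
    cv2.imwrite(f"pics/{c}6z.png",cv2.resize(r[:,:,::-1],None,fx=3.5,fy=3.5,interpolation=cv2.INTER_CUBIC))
R=dict(red=(.4653,.0859),blue=(.564,.1968),black=(.5702,.092),yellow=(.4592,.1907))
for n in R:
  for c in("top","side"):
    r=nets.landmark_of(c,n+"_lens");print(n,c,[(np.round(x['at'],4).tolist(),round(x['score'],2),"off",round(float(np.hypot(*(np.array(x['at'])[:2]-R[n])))*1000,1)) for x in r[:1]])
for n in("prism_c","pot_c"):
    r=nets.landmark_of("top",n);print(n,r[:1])
E
```

```text
23.5 [ 0.523  -0.4024  0.2079] jaw -1.15 down [ 0.    -0.002 -1.   ] [0. 1. 1.] 0.602
red top [([0.4649, 0.0867, 0.0418], 0.62, 'off', 0.9)]
red side [([0.4704, 0.083, 0.0404], 0.91, 'off', 5.9)]
blue top [([0.563, 0.1982, 0.0392], 0.83, 'off', 1.7)]
blue side [([0.5671, 0.2012, 0.0398], 0.89, 'off', 5.4)]
black top [([0.5718, 0.091, 0.0382], 0.91, 'off', 1.9)]
black side [([0.5732, 0.0937, 0.0395], 0.77, 'off', 3.4)]
yellow top [([0.4635, 0.1918, 0.0445], 0.83, 'off', 4.4)]
yellow side [([0.4618, 0.1895, 0.0416], 0.73, 'off', 2.9)]
prism_c [{'at': [0.4643, -0.1256, 0.002], 'score': 0.63}]
pot_c [{'at': [0.5855, -0.3431, 0.0146], 'score': 0.72}]
```

View pics/top6z.png

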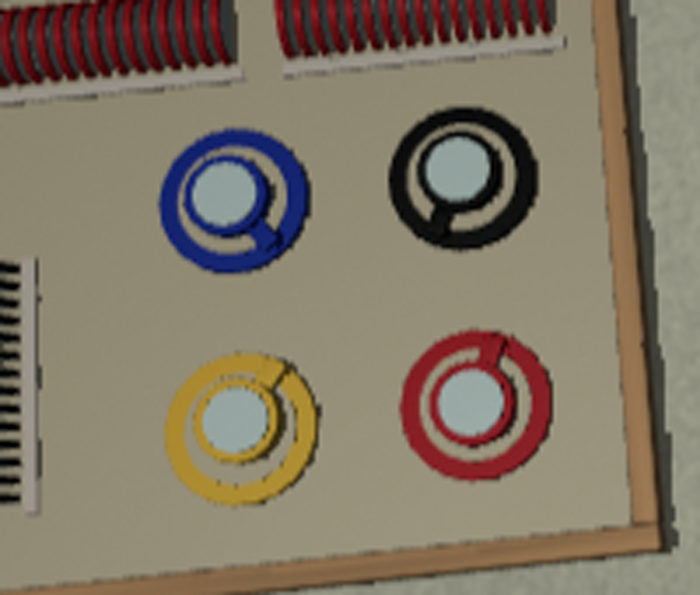

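View pics/side6z.png

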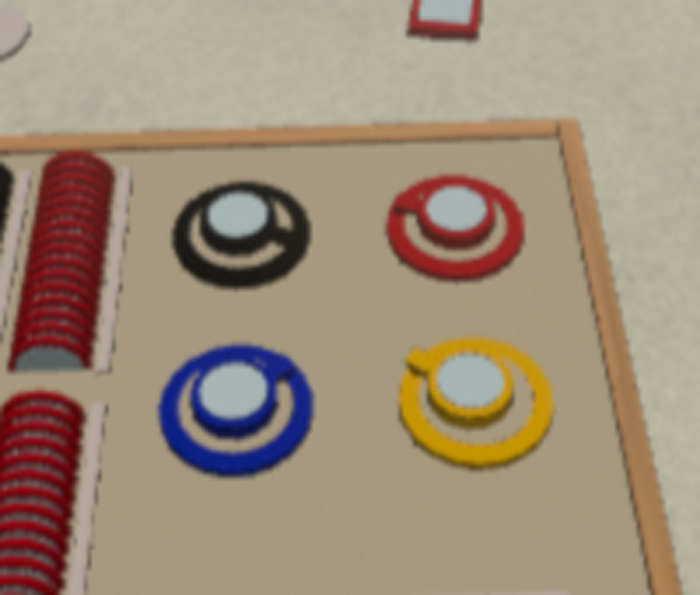

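Both views show the four lenses flat inside their matching rings. In the top crop they are at blue (227,193), black (458,172), yellow (235,418) and red (470,402). The arm is clear, so I'm handing in.

```bash
python3 -c "
from plant import workorder
print(workorder.job_done())"; python3 st.py
```

```text
the job is handed in; nothing more can be done
None
the job is handed in; nothing more can be done
```

All four lenses are on the rests of their own colour, and I handed the job in at about 24 s. Each was gripped across the rim clear of its tab, lowered to touch or within about 1–2 mm of its rest, and released there.

- **Placing:** the networks put each lens 1–6 mm from the middle of its rest, against the 12 mm limit. The top view says 0.9–4.4 mm and the side view 2.9–5.9 mm. The two views disagree by up to 5–6 mm, which is about the networks' own error. Both pictures show the lenses lying flat inside their rings.
- **Prism and pot:** the networks found both within about 4 mm of their first readings, so they appear untouched.
- **Arm:** it ended clear of everything, about 0.2 m above the table.
- **Checks that failed:** early on, my colour-ring measurement of the placed yellow lens was unusable because it merged with the rest's ring. Two side-view checks of the black lens also went wrong while the arm was at work: one found nothing, and one reported the wrong spot with a low score. The final checks of both lenses were good.

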